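Pile the sample blocks and open the oil tin's safety cap

TASK

Get the wood samples ready for oiling. First pile the dark and the reddish sample block, in either order, squarely edge to edge on the pale one on the white drip board and let go of them; then open the blue oil tin: press its red safety cap down, twist it about a quarter turn anticlockwise (seen from above) until it is free, and lift it straight up. Finish while still gripping the cap, held still and upright over the neck at about 10 cm up, and leave everything else on the bench where it is.

Things in the scene. Friction and masses are not known exactly. Their poses are not given: they have to be found in the camera images.
- cap: Red ribbed round safety cap, 42 mm diameter, 38 mm tall, 36 to 60 g; yellow stripe on top. At its foot two yellow lugs (12 mm wide, 4 mm thick, reaching 30 mm from the axis) on its +y and -y sides; below, a white plug, 21 mm diameter, 14 mm long, in the neck with 2 mm play all round. Origin: on the axis at the lugs' underside; z up. Locked: 132 mm above the tin's underside, axes as the tin's.
- cap_top (a point): Centre of the cap's top face, 38 mm above the cap's origin. Grip with the TCP at this height: the fingertips are then 19 mm above the lugs' underside and stay 5 mm clear above the hooks when the cap is fully pressed. Do not grip more than 3 mm lower.
- neck (a point): Centre of the neck's mouth at the collar's flat top, 126 mm above the tin's underside, on the cap's axis. A spring in it pushes the cap up: 5 N locked, 11 N fully pressed. Freed, the cap lifts straight off; its plug is clear of the neck after 14 mm of lift.
- catch (a point): Catch tooth under the black hook over the cap's +y lug (its twin is across). It blocks turning until the cap is pressed 3.5 mm down (hard stop at 6 mm). Then turn ANTICLOCKWISE from above (positive about z), keeping it down for the first 45 degrees. From 0.95 to 2.1 rad of turn the lugs are out of the hooks and it lifts off: 1.3 rad is good. Locked, it has about 5 degrees of play.
- tin: Blue rectangular oil tin, pale label, orange band, 76 mm (x) by 115 mm (y), in a plywood cradle (101 by 145 mm, 30 mm high) screwed to the bench: it cannot move. On top a round black collar, 74 mm diameter, with the neck and two black hooks over the cap's lugs, up to 13.5 mm above the collar, 23.5 to 36 mm from the axis. Origin: centre of its underside on the bench; z up.
- board: White flat drip board fixed on the bench, 140 mm (x) by 120 mm (y), 12 mm thick. Origin: centre of its underside; z up.
- block_a: Pale wooden sample block, 80 mm (x) by 60 mm (y) by 20 mm high, about 70 g, lying in the middle of the drip board: the bottom of the pile. Loose. Origin: centre of its underside; z up.
- block_b: Dark brown wooden sample block, 80 mm (x) by 60 mm (y) by 20 mm high, 50 to 100 g, lying flat on the bench. Origin: centre of its underside; z up.
- block_c: Reddish brown (cherry) wooden sample block, 80 mm (x) by 60 mm (y) by 20 mm high, 50 to 100 g, lying flat on the bench. Origin: centre of its underside; z up.
- brush: Flat brush, 170 mm long, lying on the bench near the tin. Not part of the job: leave it where it is.
- wax_tin: Low round brass-coloured wax tin, 72 mm diameter, 26 mm high. Origin: centre of its underside. Not part of the job: leave it where it is.
- sander: Cork hand sanding block with a dark sole, 110 by 65 mm, 42 mm high. Origin: centre of its underside. Not part of the job: leave it where it is.
- tape: Yellow tape measure, 70 by 35 mm, 60 mm high, standing. Origin: centre of its underside. Not part of the job: leave it where it is.
- glue: White glue bottle, 64 mm diameter, 170 mm high, with orange cap. Origin: centre of its underside. Not part of the job: leave it where it is.
- mug: Blue mug, 80 mm diameter, 90 mm high. Origin: centre of its underside. Not part of the job: leave it where it is.
Not all that is in view belongs to the job. Of the things shaped like the block_b, the brown one is meant. Several things have the shape of the cap; the one meant has the colours described above.

How it is judged:
On the way, in this order (a step that is already met when the one before it is completed fails the run):
1. all three sample blocks stand in one square pile on the drip board, let go (horizontal distance between each of block_b, block_c and block_a below 0.007 m and angle between the x axis of each of block_b, block_c and the x axis of block_a, either way round below 0.12 rad and angle between each of block_b, block_c's own z axis and vertical below 0.06 rad and z of block_a in the frame of board between 0.009 and 0.015 m and x of block_a in the frame of board between -0.04 and 0.04 m and y of block_a in the frame of board between -0.035 and 0.035 m and ((z of block_b in the frame of board between 0.029 and 0.035 m and z of block_c in the frame of board between 0.049 and 0.055 m) or (z of block_c in the frame of board between 0.029 and 0.035 m and z of block_b in the frame of board between 0.049 and 0.055 m)) and contact force between the fingers and block_a below 0.1 N and contact force between the fingers and block_b below 0.1 N and contact force between the fingers and block_c below 0.1 N), for 0.3 s.
2. the cap is pressed down past its catches (3.5 mm or more) (z of cap in the frame of tin below 0.1287 m).
3. the cap is turned out from under the hooks (0.85 rad or more from its locked position) while still seated in the neck (angle between the x axis of cap and the x axis of tin, either way round above 0.85 rad and z of cap in the frame of tin below 0.138 m and horizontal distance between cap and neck below 0.006 m).
At the end, for the whole second after the job is handed in: Blocks in one flat pile on the drip board, both upper ones within 7 mm and 0.12 rad of the pale one, it within 35 mm (y) or 40 mm (x) of the board centre; cap gripped, still, off the tin, 40 to 200 mm above its locked height, within 40 mm sideways of the neck, tilted under 0.35 rad (horizontal distance between each of block_b, block_c and block_a below 0.007 m and angle between the x axis of each of block_b, block_c and the x axis of block_a, either way round below 0.12 rad and angle between each of block_b, block_c's own z axis and vertical below 0.06 rad and z of block_a in the frame of board between 0.009 and 0.015 m and x of block_a in the frame of board between -0.04 and 0.04 m and y of block_a in the frame of board between -0.035 and 0.035 m and ((z of block_b in the frame of board between 0.029 and 0.035 m and z of block_c in the frame of board between 0.049 and 0.055 m) or (z of block_c in the frame of board between 0.029 and 0.035 m and z of block_b in the frame of board between 0.049 and 0.055 m)) and z of cap in the frame of tin between 0.172 and 0.332 m and horizontal distance between cap and neck below 0.04 m and angle between cap's own z axis and vertical below 0.35 rad and contact force between the fingers and cap above 1 N and contact force between cap and tin below 0.1 N and linear speed of cap below 0.03 m/s); the arm keeps its last pose, push and grip.
It fails at once if a bystander (brush, wax tin, sanding block, tape measure, glue bottle or mug) is pushed more than 30 mm from its place (distance of any of brush, wax_tin, sander, tape, glue, mug from where it was at the start of the episode above 0.03 m).
It also fails if it takes over 72 s, if anything falls off the work surface, if the arm or the gripper's body presses on something with over 40 N, if the wrist force passes 120 N, or if a joint passes its speed limit or range.

ROBOT

A 6-joint arm with a two-finger parallel gripper is mounted at the origin on the work surface. World frame = base frame: x ahead of the robot, y to its left, z up, the work surface at z = 0. Lengths are in m, angles in rad, forces in N, time in s.
With the tool pointing down it reaches from about 0.4 to 0.825 m from the base axis. Payload 7 kg.
Tool frame: the origin (TCP) lies between the finger pads, 19 mm behind the fingertips; this is the grasp point; z points along the fingers, y is the line along which they close (so a half turn about z gives the same grasp; the last joint's range is limited). The gripper opens to 88 mm and grips with 3 to 60 N. Pads are 19 mm wide; open, the fingers measure 130 mm over their backs; the gripper's body (78 mm by 193 mm) begins 47 mm behind the grasp point.
Start: joints at [1.589, 0.359, 0.012, 0, -1.224, -0.288], TCP at [0.18, 0.651, 0.245] pointing down, gripper open.
Joint ranges: [-3.07, 3.07], [-1.43, 2.12], [-1.02, 1.25], [-3.03, 1.67], [-3.05, -0], [-3.03, 3.03]. Speed limits (rad/s): [2.39, 2.39, 3.01, 3.14, 3.14, 3.14].

INTERFACE

Orientations are given as [roll, pitch, yaw] about the fixed x, y, z axes, in that order (R = Rz(yaw) Ry(pitch) Rx(roll)).
In Python, from workcell import manip gives the robot as it stands.
- The arm moves only by the tool move_arm, never from a script. Its argument "moves" is a list that holds one entry, the list of rows, each a list of 7 numbers: the opening, from 0 (shut) to 1 (fully open), then the shift along the world's x, y, z in units of 40 mm (1.0 is 40 mm), then the turn, a rotation vector about the world's x, y, z in units of 5 degrees (1.0 is 5 degrees). A call has 1 to 10 rows; each row is the pose to reach, as a shift and turn from the pose commanded when the call began; what a row does not reach only later rows make up. A row lasts 1/12 s, in which the tool goes at most 41.7 mm and 7.16 degrees, less where a joint would pass 70% of its speed; a pose out of reach is approached as far as the arm can. A call with a gripper value outside its range is refused whole. The fingers move at their own pace and stop on an object; "force" is the grip in N (left out, the last holds). Time passes only in rows, so rows that repeat a pose let the fingers close. It gives the time, the measured TCP pose, the force, the opening and the grip force at its end, in the units of the state.
- manip.sense(): the state, without advancing time (a new reading comes with each control period).
- manip.snapshot(name): name is "scene" or "top" or "wrist"; returns the picture (384x512x3 uint8, blue, green, red); there is no depth.
- manip.camera_model(name): a dict with "fx", "fy", "cx", "cy" (pixels), "R" (3x3) and "t" (3): a world point X has camera coordinates R X + t. Camera axes: x right, y down, z forward; pixel columns grow to the right and rows downward; lengths in m; the calibration is good to about 2 mm. A picture is of the moment at which its call begins: read the wrist's pose just before it. camera_model takes no time and is no camera call; for the wrist camera it gives the pose at the moment of the call.
- manip.close_job(): hands the job in; it is judged then, once.
The state is a dict: "time_s": time; "qpos": joint angles; "dq": joint speeds; "effort": joint torques, N m; "position": TCP position; "tcp_rot": TCP orientation; "ft_force": force on the tool from outside, world axes, zero at the start; "ft_torque": the same for the moment, N m; "opening": opening from 0.0 (shut) to 1.0 (fully open); "grasp_force": force on a finger pad.
Only numpy, scipy, OpenCV 4.12 (cv2) and the standard library are available. Lean on these libraries where they do the work, as an engineer would, in place of code of your own. Each camera call takes 0.05 s, during which the arm holds its last target. There are 200 camera calls.

## Working session

There is one attempt and no reset: what is moved stays moved. The work goes in short steps, Python scripts to look and compute and a tool call to move; the robot and the scene stay as the last step left them, time stands still between calls to the robot, and variables do not carry over. Pictures are saved under pics/ and viewed, at most 13 in all, crops included, and the job is handed in when it is done.

Besides the shell and the picture viewer there is one more tool, called after "Emit:" as a command line: name --argument value ..., lists and objects as JSON in quotes. move_arm: Moves the arm, as the interface text tells. Its arguments: {"type":"object","properties":{"moves":{"type":"array","items":{"type":"array","items":{"type":"array","items":{"type":"number"}}}},"force":{"type":"number"}},"required":["moves"]}

```bash
mkdir -p pics; ls
python3 - <<'E'
from workcell import manip
import cv2
for n in("scene","top"):
    cv2.imwrite(f"pics/{n}0.png",manip.snapshot(n)); m=manip.camera_model(n); print(n,m)
s=manip.sense();print(s)
E
```

```text
pics
scene {'fx': 397.5029318575399, 'fy': 397.5029318575399, 'cx': 258.4450173246942, 'cy': 192.71142133374747, 'R': array([[-0.64886873,  0.76089421,  0.00306179],
       [ 0.45286788,  0.38942007, -0.80203659],
       [-0.61145732, -0.51902988, -0.59726705]]), 't': array([ 0.36073944, -0.14304351,  1.58296962])}
top {'fx': 432.68611327927596, 'fy': 432.68611327927596, 'cx': 257.9853852709325, 'cy': 192.6854916876849, 'R': array([[-0.02251972, -0.99965742, -0.01333795],
       [-0.99650844,  0.02351767, -0.08011147],
       [ 0.0803977 ,  0.01148729, -0.99669667]]), 't': array([-1.10574948e-03,  5.64820699e-01,  1.27042247e+00])}
{'time_s': 0.1, 'qpos': array([ 1.58910915e+00,  3.59308449e-01,  1.11659163e-02, -2.74668141e-04,
       -1.22409075e+00, -2.88088402e-01]), 'dq': array([ 0.00032336, -0.00137485,  0.00288793,  0.00066224, -0.00049823,
       -0.00015712]), 'effort': array([-2.08049451e-04, -5.84164417e+01,  2.93751258e+01,  7.01559439e+00,
        1.01602662e-02, -5.22772507e-05]), 'position': array([0.17983111, 0.65019435, 0.24453358]), 'tcp_rot': array([ 3.14014155e+00, -1.60720940e-04, -2.69868977e-01]), 'ft_force': array([0.09764161, 0.07196864, 0.65565823]), 'ft_torque': array([-0.0061539 , -0.00585701,  0.03131582]), 'grasp_force': 0.0, 'opening': 0.9961959397745747}
```

View pics/scene0.png

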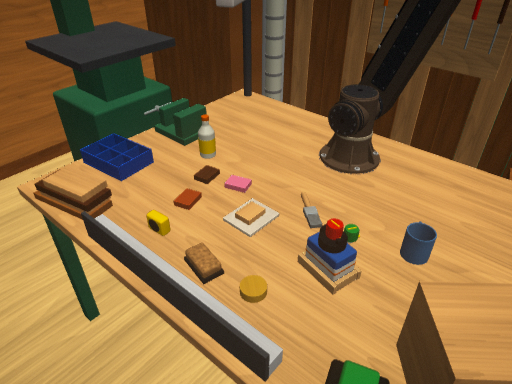

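View pics/top0.png

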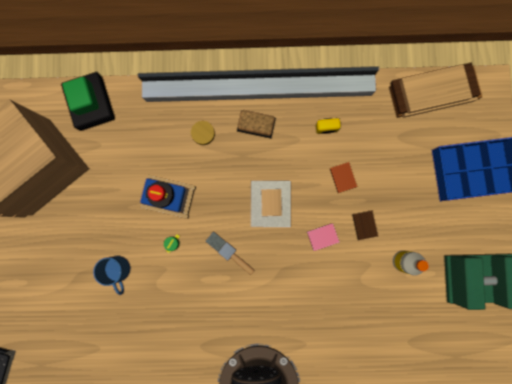

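Top view candidates:
- **Blocks:** dark brown block (365,225) is block_b, cherry (343,177) is block_c, and pink (323,237) is a decoy. The pale block is on the board at (271,203).
- **Caps:** red cap on the blue tin (157,193) is the one meant. The green cap (172,243) is a decoy.

Bystanders are the brush (225,247), wax tin (203,132), sander (256,123), tape (328,125), glue (410,262) and mug (113,270).

```bash
cat > h.py <<'E'
import numpy as np, cv2
from workcell import manip
def ray(m,uv):
    R,t=m["R"],m["t"]; d=R.T@np.array([(uv[0]-m["cx"])/m["fx"],(uv[1]-m["cy"])/m["fy"],1.]); return -R.T@t,d
def onz(m,uv,z):
    c,d=ray(m,uv); return c+d*(z-c[2])/d[2]
def tri(obs):  # [(model,uv),...] -> point, residual m
    A=np.zeros((3,3));b=np.zeros(3)
    P=[]
    for m,uv in obs:
        c,d=ray(m,uv); d=d/np.linalg.norm(d); Q=np.eye(3)-np.outer(d,d); A+=Q;b+=Q@c;P.append((c,Q))
    x=np.linalg.solve(A,b); return x,max(np.linalg.norm(Q@(x-c)) for c,Q in P)
def proj(m,X):
    p=m["R"]@np.asarray(X)+m["t"]; return np.array([m["fx"]*p[0]/p[2]+m["cx"],m["fy"]*p[1]/p[2]+m["cy"]])
def blob(img,seed,tol=None,maxd=90,dE=22):
    """contour of region like the seed's colour (Lab) connected to the seed"""
    lab=cv2.cvtColor(img,cv2.COLOR_BGR2LAB).astype(float); u,v=map(int,seed)
    ref=np.median(lab[v-2:v+3,u-2:u+3].reshape(-1,3),0)
    k=(np.linalg.norm((lab-ref)*[.6,1.3,1.3],axis=2)<dE).astype(np.uint8)
    n,l,s,c=cv2.connectedComponentsWithStats(k)
    k=(l==l[v,u]).astype(np.uint8)
    cs,_=cv2.findContours(k,cv2.RETR_EXTERNAL,cv2.CHAIN_APPROX_NONE)
    ct=max(cs,key=cv2.contourArea); return ct[:,0,:].astype(float),c[l[v,u]],k
def rect(m,ct,z):
    P=np.array([onz(m,p,z)[:2] for p in ct],np.float32); (c,s,a)=cv2.minAreaRect(P*1000)
    a=np.deg2rad(a)
    if s[0]<s[1]: a+=np.pi/2; s=s[::-1]
    a=(a+np.pi/2)%np.pi-np.pi/2
    return np.array(c)/1000,np.array(s),a   # centre, (long,short) mm, yaw of long side
E
python3 - <<'E'
from h import *
T=cv2.imread("pics/top0.png");S=cv2.imread("pics/scene0.png")
mt,ms=manip.camera_model("top"),manip.camera_model("scene")
for n,a,b,z in[("b",(365,225),(206,174),.02),("c",(343,177),(187,199),.02),("a",(271,203),(250,211),.032),("pink",(323,237),(238,183),.02),("cap",(152,197),(334,232),.17),("tin",(174,204),(330,243),.12),("green",(172,243),(351,232),.03)]:
    ca,ga,_=blob(T,a);cb,gb,_=blob(S,b)
    x,r=tri([(mt,ga),(ms,gb)]); c,s,y=rect(mt,ca,z)
    print(n,len(ca),ga.round(1),gb.round(1),"tri",x.round(3),"res",round(r,4),"rect",c.round(4),s.round(1),round(y,3))
E
```

```text
b 85 [364.5 224.9] [206.4 174.2] tri [ 0.462 -0.332  0.007] res 0.0009 rect [ 0.4619 -0.3279] [75.7 59.4] 0.174
c 84 [343.2 177.1] [187.1 196.4] tri [ 0.607 -0.272  0.016] res 0.0011 rect [ 0.6059 -0.2704] [79.3 60. ] 0.284
a 89 [271.1 202. ] [249.9 210.5] tri [ 0.536 -0.053  0.028] res 0.0002 rect [ 0.5354 -0.0522] [77.1 59.3] -0.023
pink 82 [322.9 236.6] [237.9 181.2] tri [ 0.43  -0.204  0.016] res 0.0 rect [ 0.43   -0.2034] [79.1 58.6] -1.274
cap 40 [155.6 192.6] [333.2 232.4] tri [0.563 0.261 0.14 ] res 0.0026 rect [0.5597 0.2563] [34.9 34.6] 1.547
tin 70 [175.7 198.1] [331.4 241.8] tri [0.544 0.233 0.075] res 0.0132 rect [0.5488 0.2169] [68.4 35.6] -0.273
green 37 [169.7 243.7] [351.9 228.3] tri [0.42  0.246 0.048] res 0.0003 rect [0.4198 0.2489] [38.1 35.7] -0.022
```

Emit:
move_arm --moves '[[[1,8,-9.25,1.4,0,0,0],[1,8,-9.25,1.4,0,0,0],[1,8,-9.25,1.4,0,0,0],[1,8,-9.25,1.4,0,0,0],[1,8,-9.25,1.4,0,0,0],[1,8,-9.25,1.4,0,0,0],[1,8,-9.25,1.4,0,0,0],[1,8,-9.25,1.4,0,0,0],[1,8,-9.25,1.4,0,0,0],[1,8,-9.25,1.4,0,0,0]]]'

```text
time_s: 0.93
position: [0.4514, 0.3356, 0.2929]
tcp_rot: [3.141, 0.0, -0.27]
ft_force: [1.4, 0.6, 0.4]
opening: 1.001
grasp_force: 0.0
```

Emit:
move_arm --moves '[[[1,0.8,-2,0.5,0,0,0],[1,0.8,-2,0.5,0,0,0],[1,0.8,-2,0.5,0,0,0],[1,0.8,-2,0.5,0,0,0],[1,0.8,-2,0.5,0,0,0]]]'

```text
time_s: 1.35
position: [0.4827, 0.2571, 0.3126]
tcp_rot: [-3.141, 0.0, -0.271]
ft_force: [0.3, -0.1, 0.4]
opening: 1.002
grasp_force: 0.0
```

Run:
```python
from h import *
s=manip.sense();m=manip.camera_model("wrist");cv2.imwrite("pics/w1.png",manip.snapshot("wrist"))
np.save("w1.npy",m,allow_pickle=True)
print(s["qpos"].round(3),s["position"].round(4),m["fx"],(-m["R"].T@m["t"]).round(4),m["R"].round(3).tolist())
print(proj(m,[.562,.26,.17]))
```

```text
[ 0.847  0.11  -0.163 -0.    -1.298  0.452] [0.4827 0.2571 0.3126] 280.9355072624055 [0.5596 0.235  0.4521] [[-0.27, -0.963, -0.001], [-0.921, 0.258, 0.293], [-0.282, 0.08, -0.956]]
[231.59780989 109.26874294]
```

View pics/w1.png

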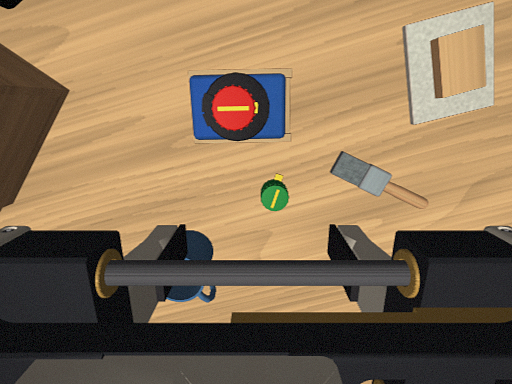

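Emit:
move_arm --moves '[[[1,-0.6,-7.7,-0.5,0,0,4],[1,-0.6,-7.7,-0.5,0,0,4],[1,-0.6,-7.7,-0.5,0,0,4],[1,-0.6,-7.7,-0.5,0,0,4],[1,-0.6,-7.7,-0.5,0,0,4],[1,-0.6,-7.7,-0.5,0,0,4],[1,-0.6,-7.7,-0.5,0,0,4],[1,-0.6,-7.7,-0.5,0,0,4],[1,-0.6,-7.7,-0.5,0,0,4],[1,-0.6,-7.7,-0.5,0,0,4]]]'

```text
time_s: 2.23
position: [0.4586, -0.0504, 0.2923]
tcp_rot: [-3.142, 0.001, 0.079]
ft_force: [-1.2, 1.0, 1.0]
opening: 1.001
grasp_force: 0.0
```

```bash
cat > look.py <<'E'
from h import *
import sys
n=sys.argv[1]
s=manip.sense();m=manip.camera_model("wrist");I=manip.snapshot("wrist");cv2.imwrite(f"pics/{n}.png",I);np.save(n+".npy",m,allow_pickle=True)
print("tcp",s["position"].round(4),s["tcp_rot"].round(3),"q",s["qpos"].round(2))
for a in sys.argv[2:]:
    x,y,z=map(float,a.split(","));p=proj(m,[x,y,z])
    try:
        ct,g,k=blob(I,p); c,sz,yw=rect(m,ct,z); print(a,"px",p.round(),g.round(1),"rect",c.round(4),sz.round(1),round(yw,3))
    except Exception as e: print(a,p,e)
E
python3 look.py w2 .536,-.052,.032 .606,-.271,.02
```

```text
tcp [ 0.4586 -0.0504  0.2923] [-3.142e+00  1.000e-03  7.900e-02] q [ 0.32 -0.03 -0.36 -0.   -1.25  1.33]
.536,-.052,.032 px [262. 107.] [261.7 103.7] rect [ 0.538  -0.0509] [79.6 60.2] -0.002
.606,-.271,.02 px [428.  65.] [427.9  61.9] rect [ 0.6085 -0.2696] [79.5 59.5] 0.284
```

Emit:
move_arm --moves '[[[1,0.5,-5.2,0,0,0,2],[1,0.5,-5.2,0,0,0,2],[1,0.5,-5.2,0,0,0,2],[1,0.5,-5.2,0,0,0,2],[1,0.5,-5.2,0,0,0,2],[1,0.5,-5.2,0,0,0,2],[1,0.5,-5.2,0,0,0,2]]]'

```text
time_s: 2.87
position: [0.4795, -0.2595, 0.2916]
tcp_rot: [-3.141, 0.002, 0.252]
ft_force: [-0.1, 0.4, -0.2]
opening: 0.997
grasp_force: 0.0
```

```bash
python3 look.py w3 .606,-.271,.02 .462,-.33,.02 .536,-.052,.032
```

```text
tcp [ 0.4795 -0.2595  0.2916] [-3.141e+00  2.000e-03  2.520e-01] q [-0.14  0.12 -0.2   0.   -1.25  1.96]
.606,-.271,.02 px [288.  73.] [288.   69.6] rect [ 0.6088 -0.2698] [79.4 60. ] 0.285
.462,-.33,.02 px [299. 183.] [298.1 180.1] rect [ 0.4656 -0.3275] [82.2 60.4] 0.175
.536,-.052,.032 px [116.  83.] [115.3  80.1] rect [ 0.5381 -0.0506] [79.8 59.5] -0.003
```

View pics/w3.png

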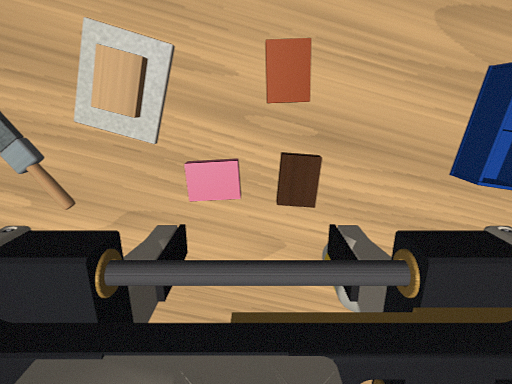

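Run:
```python
from h import *
L=lambda n:np.load(n+".npy",allow_pickle=True).item()
m2,m3=L("w2"),L("w3");I2,I3=cv2.imread("pics/w2.png"),cv2.imread("pics/w3.png")
mt=manip.camera_model("top")
for n,p,q,t in[("c",(428,62),(288,70),(343.2,177.1)),("a",(262,104),(115,80),(271.1,202))]:
    g2,g3=blob(I2,p)[1],blob(I3,q)[1]
    print(n,[v if isinstance(v,float) else v.round(4) for v in tri([(m2,g2),(m3,g3)])],tri([(m2,g2),(m3,g3),(mt,t)]))
print("b",tri([(m3,blob(I3,(299,180))[1]),(mt,(364.5,224.9))]))
ms=manip.camera_model("scene");print("glue captip",tri([(mt,(423,266)),(ms,(205,119))]))
I1=cv2.imread("pics/w1.png");m1=L("w1")
r=((I1[:,:,2]>150)&(I1[:,:,0]<70)&((I1[:,:,1]<70)|(I1[:,:,1]>150))).astype(np.uint8);r[:, :205]=0;r[:80]=0;r[150:]=0;r[:,254:]=0
ct=max(cv2.findContours(r,0,1)[0],key=cv2.contourArea);e,d,_=cv2.minAreaRect(ct);print("cap",cv2.minEnclosingCircle(ct),onz(m1,cv2.minEnclosingCircle(ct)[0],.17))
yl=((I1[:,:,2]>150)&(I1[:,:,0]<90)&(I1[:,:,1]>130)).astype(np.uint8);yl[:100]=0;yl[118:]=0;yl[:,250:]=0;yl[:,:210]=0
yy,xx=np.nonzero(yl);f=np.polyfit(xx,yy,1);a,b=[onz(m1,(x,np.polyval(f,x)),.17) for x in(220,248)];print("stripe yaw",np.arctan2(*(b-a)[1::-1]))
```

```text
c [array([ 0.6103, -0.2694,  0.0202]), np.float64(9.425438030857041e-05)] (array([ 0.60869354, -0.26962924,  0.02056062]), np.float64(0.0031505692920438294))
a [array([ 0.5397, -0.051 ,  0.0331]), np.float64(5.000690011791064e-05)] (array([ 0.53819655, -0.05146275,  0.03305103]), np.float64(0.0030858968466190846))
b (array([ 0.46158064, -0.33196232,  0.00076873]), np.float64(0.000399309714368921))
glue captip (array([ 0.34898282, -0.44571991,  0.15173781]), np.float64(0.0013232161812004456))
cap ((233.0, 107.5), 22.94023895263672) [0.56320008 0.25821669 0.17      ]
stripe yaw -1.8326574482644031
```

Emit:
move_arm --moves '[[[1,3.2,-0.26,-4.5,0,0,0.38],[1,3.2,-0.26,-4.5,0,0,0.38],[1,3.2,-0.26,-4.5,0,0,0.38],[1,3.2,-0.26,-4.5,0,0,0.38],[1,3.2,-0.26,-4.5,0,0,0.38],[1,3.2,-0.26,-4.5,0,0,0.38],[1,3.2,-0.26,-4.5,0,0,0.38],[1,3.2,-0.26,-4.5,0,0,0.38],[1,3.2,-0.26,-4.5,0,0,0.38]]]'

```text
time_s: 3.67
position: [0.6073, -0.2679, 0.1146]
tcp_rot: [3.141, -0.002, 0.289]
ft_force: [0.2, 0.5, 1.0]
opening: 1.003
grasp_force: 0.0
```

Emit:
move_arm --moves '[[[1,0.04,-0.05,-1.3,0,0,0],[1,0.04,-0.05,-1.8,0,0,0],[1,0.04,-0.05,-2.26,0,0,0],[1,0.04,-0.05,-2.26,0,0,0],[1,0.04,-0.05,-2.26,0,0,0],[0.5,0.04,-0.05,-2.26,0,0,0],[0.5,0.04,-0.05,-2.26,0,0,0],[0.5,0.04,-0.05,-2.26,0,0,0],[0.5,0.04,-0.05,-2.26,0,0,0],[0.5,0.04,-0.05,-2.26,0,0,0]]]' --force 20

```text
time_s: 4.5
position: [0.6086, -0.271, 0.0233]
tcp_rot: [3.141, -0.001, 0.287]
ft_force: [-0.3, 0.7, -0.5]
opening: 0.682
grasp_force: 6.5
```

Emit:
move_arm --moves '[[[0.5,0,0,0,0,0,0],[0.5,0,0,0.3,0,0,0],[0.5,0,0,1,0,0,0],[0.5,0,0,2,0,0,0],[0.5,-0.3,1,2.2,0,0,-0.6],[0.5,-0.6,1.9,2.2,0,0,-1.2],[0.5,-0.9,2.8,2.2,0,0,-1.8],[0.5,-1.2,3.7,2.2,0,0,-2.3],[0.5,-1.5,4.6,2.2,0,0,-2.8],[0.5,-1.76,5.5,2.2,0,0,-3.32]]]'

```text
time_s: 5.33
position: [0.5369, -0.0496, 0.1111]
tcp_rot: [-3.141, -0.0, -0.005]
ft_force: [0.6, 0.9, -1.0]
opening: 0.681
grasp_force: 20.0
```

Emit:
move_arm --moves '[[[0.5,0,0,0,0,0,0],[0.5,0,0,0,0,0,0],[0.5,0,0,0,0,0,0]]]'

```text
time_s: 5.58
position: [0.5382, -0.0506, 0.111]
tcp_rot: [-3.142, -0.001, -0.001]
ft_force: [0.6, -0.4, -0.3]
opening: 0.681
grasp_force: 20.0
```

```bash
python3 look.py w4
```

```text
tcp [ 0.5382 -0.0506  0.111 ] [-3.142e+00 -1.000e-03 -1.000e-03] q [ 0.27  0.27 -0.46  0.   -0.84  1.3 ]
```

View pics/w4.png

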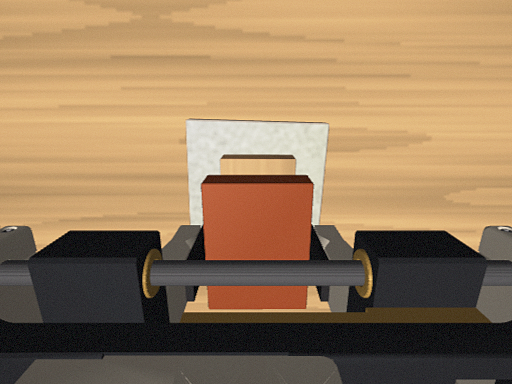

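Cherry block is held squarely above the pale one: its top front edge is at row ~182 and columns 202–313. The pale block's top front edge is at row ~159 and columns 221–296. I'll compare the edges numerically.

```bash
cat > edge.py <<'E'
from h import *
import sys
n=sys.argv[1];m=np.load(n+".npy",allow_pickle=True).item();g=cv2.cvtColor(cv2.imread(f"pics/{n}.png"),cv2.COLOR_BGR2GRAY).astype(float)
def front(z,u0,u1,v0,v1): # strongest dark->light row step = top front edge
    p=g[v0:v1,u0:u1].mean(1); print([int(x) for x in p])
    d=np.diff(p); i=d.argmax(); w=d[max(i-1,0):i+2].clip(0); v=v0+.5+(w*np.arange(max(i-1,0),i+2)[:len(w)]).sum()/w.sum()
    return v,onz(m,((u0+u1)/2,v),z)[:2].round(4)
def sides(z,v0,v1,ranges):
    o=[]
    for a,b in ranges:
        p=g[v0:v1,a:b].mean(0); d=abs(np.diff(p)); u=a+.5+d.argmax(); o.append((u,onz(m,(u,(v0+v1)/2),z)[1].round(4)))
    return o
for a in sys.argv[2:]:
    z,u0,u1,v0,v1,s0,s1,la,lb,ra,rb=[float(x) if i==0 else int(x) for i,x in enumerate(a.split(","))]
    print(z,front(z,u0,u1,v0,v1),sides(z,s0,s1,[(la,lb),(ra,rb)]))
E
python3 edge.py w4 .1077,220,295,177,188,188,200,196,210,306,318 .032,230,285,154,165,163,172,215,228,288,303
```

```text
[40, 40, 40, 41, 40, 30, 75, 106, 118, 115, 114]
0.1077 (np.float64(182.8994764397906), array([ 0.5785, -0.0515])) [(np.float64(201.5), np.float64(-0.0216)), (np.float64(312.5), np.float64(-0.0809))]
[164, 75, 70, 72, 75, 187, 195, 192, 191, 191, 191]
0.032 (np.float64(158.5383424273706), array([ 0.5775, -0.0516])) [(np.float64(219.5), np.float64(-0.0214)), (np.float64(295.5), np.float64(-0.0818))]
```

Emit:
move_arm --moves '[[[0.5,-0.02,0,-0.6,0,0,0],[0.5,-0.02,0,-1.1,0,0,0],[0.5,-0.02,0,-1.3,0,0,0],[0.5,-0.02,0,-1.38,0,0,0],[0.5,-0.02,0,-1.4,0,0,0],[0.5,-0.02,0,-1.4,0,0,0]]]'

```text
time_s: 6.13
position: [0.537, -0.0521, 0.0548]
tcp_rot: [3.141, 0.001, -0.004]
ft_force: [0.5, -0.5, 0.3]
opening: 0.682
grasp_force: 20.0
```

Emit:
move_arm --moves '[[[0.9,0,0,0,0,0,0],[0.9,0,0,0,0,0,0],[0.9,0,0,0,0,0,0],[1,0,0,0,0,0,0],[1,0,0,0.6,0,0,0],[1,0,0,1.4,0,0,0],[1,0,0,2.2,0,0,0],[1,0,0,2.2,0,0,0]]]'

```text
time_s: 6.8
position: [0.5407, -0.0507, 0.1486]
tcp_rot: [-3.141, -0.009, -0.001]
ft_force: [0.6, 0.7, 0.2]
opening: 0.999
grasp_force: 0.0
```

```bash
python3 look.py w5 .537,-.051,.052
```

```text
tcp [ 0.5407 -0.0507  0.1486] [-3.141e+00 -9.000e-03 -1.000e-03] q [ 0.27  0.22 -0.42  0.   -0.92  1.3 ]
.537,-.051,.052 px [257. 204.] [258.5 200.5] rect [ 0.5377 -0.0524] [78.9 58.9] -0.003
```

Emit:
move_arm --moves '[[[1,-1.9,-6.9,0,0,0,2],[1,-1.9,-6.9,0,0,0,2],[1,-1.9,-6.9,0,0,0,2],[1,-1.9,-6.9,0,0,0,2],[1,-1.9,-6.9,0,0,0,2],[1,-1.9,-6.9,0,0,0,2],[1,-1.9,-6.9,0,0,0,2],[1,-1.9,-6.9,0,0,0,2],[1,-1.9,-6.9,0,0,0,2],[1,-1.9,-6.9,0,0,0,2]]]'

```text
time_s: 7.68
position: [0.4605, -0.327, 0.1415]
tcp_rot: [-3.141, 0.001, 0.17]
ft_force: [0.2, 0.1, 0.2]
opening: 1.0
grasp_force: 0.0
```

```bash
python3 look.py w6 .465,-.327,.02;python3 -c "
import cv2;cv2.imwrite('pics/w6c.png',cv2.imread('pics/w6.png')[100:330,130:400])"
```

```text
tcp [ 0.4605 -0.327   0.1415] [-3.141e+00  1.000e-03  1.700e-01] q [-0.27  0.27 -0.37 -0.   -0.93  2.01]
.465,-.327,.02 px [257. 186.] [259.4 184.4] rect [ 0.4648 -0.329 ] [79.4 59.1] 0.175
```

View pics/w6c.png

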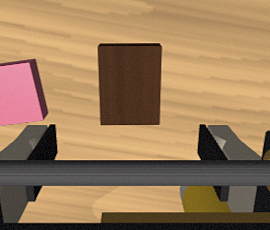

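Emit:
move_arm --moves '[[[1,0.11,-0.05,-0.9,0,0,0.05],[1,0.11,-0.05,-1.8,0,0,0.05],[1,0.11,-0.05,-2.5,0,0,0.05],[1,0.11,-0.05,-2.95,0,0,0.05],[1,0.11,-0.05,-2.95,0,0,0.05],[0.5,0.11,-0.05,-2.95,0,0,0.05],[0.5,0.11,-0.05,-2.95,0,0,0.05],[0.5,0.11,-0.05,-2.95,0,0,0.05],[0.5,0.11,-0.05,-2.95,0,0,0.05],[0.5,0.11,-0.05,-2.95,0,0,0.05]]]' --force 20

```text
time_s: 8.57
position: [0.4661, -0.329, 0.0255]
tcp_rot: [3.141, -0.002, 0.176]
ft_force: [-0.3, 0.4, 0.1]
opening: 0.683
grasp_force: 5.9
```

Emit:
move_arm --moves '[[[0.5,0,0,0,0,0,0],[0.5,0,0,0.3,0,0,0],[0.5,0,0,1,0,0,0],[0.5,0.2,0.8,1.9,0,0,-0.3],[0.5,0.4,1.7,2.6,0,0,-0.6],[0.5,0.7,2.6,2.6,0,0,-0.9],[0.5,0.9,3.5,2.6,0,0,-1.2],[0.5,1.15,4.4,2.6,0,0,-1.5],[0.5,1.4,5.3,2.6,0,0,-1.8],[0.5,1.6,6.1,2.6,0,0,-2.04]]]'

```text
time_s: 9.4
position: [0.5299, -0.0828, 0.129]
tcp_rot: [-3.141, -0.001, -0.003]
ft_force: [-0.0, -0.6, -0.8]
opening: 0.683
grasp_force: 20.0
```

Emit:
move_arm --moves '[[[0.5,0.2,0.8,0,0,0,0],[0.5,0.2,0.8,0,0,0,0],[0.5,0.2,0.8,0,0,0,0],[0.5,0.2,0.8,0,0,0,0]]]'

```text
time_s: 9.73
position: [0.5372, -0.0529, 0.1284]
tcp_rot: [-3.142, 0.0, -0.001]
ft_force: [-0.4, -0.0, -0.5]
opening: 0.684
grasp_force: 20.0
```

```bash
python3 look.py w7; python3 -c "
import cv2;cv2.imwrite('pics/w7c.png',cv2.resize(cv2.imread('pics/w7.png')[110:310,170:350],None,fx=2,fy=2))"
```

```text
tcp [ 0.5372 -0.0529  0.1284] [-3.142e+00  0.000e+00 -1.000e-03] q [ 0.27  0.25 -0.44 -0.   -0.88  1.3 ]
```

View pics/w7c.png

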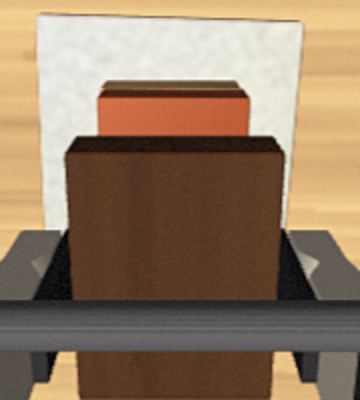

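Cherry sits square on the pale block, with its top front edge at row ~158 and columns 219–295. Brown is held above it, with its edge at row ~186 and columns 203–312.

```bash
python3 edge.py w7 .1229,220,295,180,192,192,205,196,212,304,320 .052,230,285,153,164,161,173,212,226,288,303
```

```text
[26, 26, 27, 27, 26, 20, 48, 60, 65, 63, 64, 64]
0.1229 (np.float64(185.7891685988738), array([ 0.5753, -0.0537])) [(np.float64(202.5), np.float64(-0.0238)), (np.float64(311.5), np.float64(-0.0831))]
[82, 118, 50, 41, 40, 50, 125, 131, 128, 127, 127]
0.052 (np.float64(158.45067174654102), array([ 0.577 , -0.0538])) [(np.float64(218.5), np.float64(-0.0233)), (np.float64(294.5), np.float64(-0.0828))]
```

Emit:
move_arm --moves '[[[0.5,0.04,0,-0.6,0,0,0],[0.5,0.04,0,-1.0,0,0,0],[0.5,0.04,0,-1.2,0,0,0],[0.5,0.04,0,-1.27,0,0,0],[0.5,0.04,0,-1.29,0,0,0],[0.5,0.04,0,-1.29,0,0,0]]]'

```text
time_s: 10.28
position: [0.5387, -0.054, 0.0773]
tcp_rot: [3.141, 0.001, -0.003]
ft_force: [0.0, 0.5, -0.5]
opening: 0.682
grasp_force: 20.0
```

Emit:
move_arm --moves '[[[0.9,0,0,0,0,0,0],[0.9,0,0,0,0,0,0],[0.9,0,0,0,0,0,0],[1,0,0,0,0,0,0],[1,0,0,0.6,0,0,0],[1,0,0,1.4,0,0,0],[1,-0.5,0,2.4,0,0,0],[1,-1,0,3.4,0,0,0],[1,-1,0,3.4,0,0,0],[1,-1,0,3.4,0,0,0]]]'

```text
time_s: 11.12
position: [0.4998, -0.0527, 0.2164]
tcp_rot: [-3.14, -0.007, -0.001]
ft_force: [0.1, -0.6, -0.2]
opening: 0.998
grasp_force: 0.0
```

```bash
python3 look.py w8 .539,-.052,.072; python3 -c "
import cv2;cv2.imwrite('pics/w8c.png',cv2.resize(cv2.imread('pics/w8.png')[40:240,160:360],None,fx=2,fy=2))"
```

```text
tcp [ 0.4998 -0.0527  0.2164] [-3.14e+00 -7.00e-03 -1.00e-03] q [ 0.29  0.09 -0.41  0.   -1.06  1.28]
.539,-.052,.072 px [256. 148.] [258.4 147.5] rect [ 0.537  -0.0544] [78.9 58.8] -0.003
```

View pics/w8c.png

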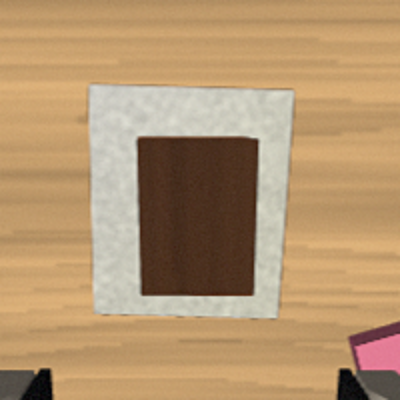

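Brown block lies centred on the drip board, square with its edges. Next is the cap.

Emit:
move_arm --moves '[[[1,0.8,7.8,1.2,0,0,0],[1,0.8,7.8,1.2,0,0,0],[1,0.8,7.8,1.2,0,0,0],[1,0.8,7.8,1.2,0,0,0],[1,0.8,7.8,1.2,0,0,0],[1,0.8,7.8,1.2,0,0,0],[1,0.8,7.8,1.2,0,0,0],[1,0.8,7.8,1.2,0,0,0],[1,0.8,7.8,1.2,0,0,0],[1,0.8,7.8,1.2,0,0,0]]]'

```text
time_s: 12.0
position: [0.5308, 0.2605, 0.2586]
tcp_rot: [3.14, 0.002, 0.0]
ft_force: [-0.4, -0.1, -0.5]
opening: 1.004
grasp_force: 0.0
```

```bash
python3 look.py w9
python3 - <<'E'
from h import *
T=manip.snapshot("top");mt=manip.camera_model("top")
ct,g,_=blob(T,(271,203));print("pile top",g,rect(mt,ct,.072), len(ct))
L=lambda n:np.load(n+".npy",allow_pickle=True).item()
m1,m9=L("w1"),L("w9");obs=[]
for n,m in(("w1",m1),("w9",m9)):
    I=cv2.imread(f"pics/{n}.png").astype(int);p=proj(m,[.563,.258,.17])
    k=((I[:,:,2]>140)&(I[:,:,0]<80)).astype(np.uint8)
    V,U=np.mgrid[:384,:512];R=21e-3*m["fx"]/(m["R"]@[.563,.258,.17]+m["t"])[2]
    k[np.hypot(U-p[0],V-p[1])>R*1.35]=0
    k=cv2.morphologyEx(k,cv2.MORPH_CLOSE,np.ones((5,5)))
    k=cv2.morphologyEx(k,cv2.MORPH_OPEN,np.ones((9,9)))
    c=max(cv2.findContours(k,0,1)[0],key=cv2.contourArea);e=cv2.minEnclosingCircle(c);mm=cv2.fitEllipse(c)
    obs.append((m,mm[0]));print(n,p,R,e,mm,onz(m,mm[0],.17).round(4))
print(tri(obs))
cv2.imwrite("pics/w9c.png",cv2.resize(cv2.imread("pics/w9.png")[80:280,160:360],None,fx=2,fy=2))
E
```

```text
tcp [0.5308 0.2605 0.2586] [3.14e+00 2.00e-03 0.00e+00] q [ 0.79  0.22 -0.16 -0.   -1.2   0.78]
pile top [272.05858586 201.56969697] (array([ 0.53440735, -0.05568815]), array([71.83638763, 54.36819077]), np.float64(-0.023452062875346513)) 85
w1 [233.27612488 107.64536084] 21.80299789424447 ((234.2123260498047, 106.75704956054688), 23.383140563964844) ((233.60491943359375, 107.4529037475586), (43.14736557006836, 44.56590270996094), 112.33308410644531) [0.5631 0.2576 0.17  ]
w9 [259.1886587  164.58865744] 25.42729811300721 ((257.3668518066406, 162.53224182128906), 27.015972137451172) ((258.6365661621094, 163.18978881835938), (48.025211334228516, 50.7596321105957), 108.6341552734375) [0.5642 0.2585 0.17  ]
(array([0.56308962, 0.25825517, 0.16437884]), np.float64(0.00017378260090726152))
```

View pics/w9c.png

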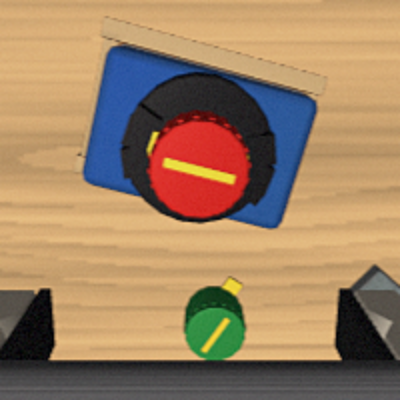

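Red cap with the yellow stripe sits on the blue tin, centred at crop (199,171), i.e. pixel (259.5,165.5). The green decoy is at crop (214,332). Descending over the red cap.

Emit:
move_arm --moves '[[[1,0.76,-0.08,0,0,0,0],[1,0.76,-0.08,-0.7,0,0,0],[1,0.76,-0.08,-1.4,0,0,0],[1,0.76,-0.08,-1.9,0,0,0],[1,0.76,-0.08,-2.2,0,0,0],[1,0.76,-0.08,-2.2,0,0,0],[1,0.76,-0.08,-2.2,0,0,0]]]'

```text
time_s: 12.68
position: [0.5614, 0.2545, 0.1722]
tcp_rot: [3.14, 0.001, -0.003]
ft_force: [0.2, -0.5, -0.3]
opening: 1.003
grasp_force: 0.0
```

Emit:
move_arm --moves '[[[0.3,0,0,0,0,0,0],[0.3,0,0,0,0,0,0],[0.3,0,0,0,0,0,0],[0.3,0,0,0,0,0,0],[0.3,0,0,0,0,0,0],[0.3,0,0,0,0,0,0],[0.3,0,0,0,0,0,0],[0.3,0,0,0,0,0,0]]]' --force 10

```text
time_s: 13.35
position: [0.5618, 0.2569, 0.1729]
tcp_rot: [-3.14, -0.001, -0.002]
ft_force: [-0.7, 1.8, 0.0]
opening: 0.477
grasp_force: 10.0
```

```bash
python3 - <<'E'
from h import *
s=manip.sense();print({k:np.round(s[k],3) for k in("position","tcp_rot","ft_force","ft_torque","opening","grasp_force")})
E
python3 look.py w10; python3 -c "
import cv2;cv2.imwrite('pics/w10c.png',cv2.resize(cv2.imread('pics/w10.png')[150:350,160:360],None,fx=2,fy=2))"
```

```text
{'position': array([0.562, 0.257, 0.173]), 'tcp_rot': array([-3.14e+00, -1.00e-03, -2.00e-03]), 'ft_force': array([-0.699,  1.818,  0.019]), 'ft_torque': array([ 0.965,  0.237, -0.011]), 'opening': np.float64(0.477), 'grasp_force': np.float64(9.977)}
tcp [0.5618 0.2569 0.1729] [-3.14e+00 -1.00e-03 -2.00e-03] q [ 0.74  0.32 -0.22 -0.   -1.03  0.83]
```

View pics/w10c.png

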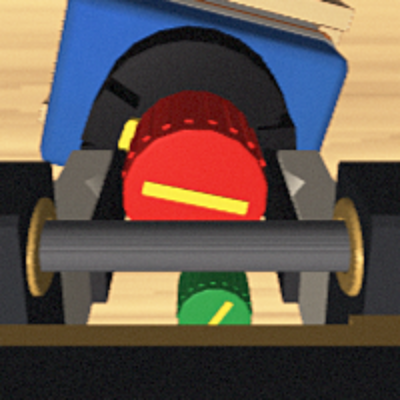

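Run:
```python
from h import *
m=np.load("w10.npy",allow_pickle=True).item()
print(onz(m,(258,249),.17),proj(m,[.562,.257,.17]))
I=cv2.imread("pics/w10.png").astype(int);k=((I[:,:,2]>190)&(I[:,:,0]<90)).astype(np.uint8);k[:200]=0;k[259:]=0;k[:,:215]=0;k[:,300:]=0
yy,xx=np.nonzero(k);print(xx.min(),xx.max(),yy.min())
for p in((xx.min(),245),(xx.max(),245),(258,yy.min())):print(onz(m,p,.17).round(4))
```

```text
[0.56332411 0.25582431 0.17      ] [255.93549693 251.09207918]
219 292 210
[0.5659 0.2778 0.17  ]
[0.5658 0.2366 0.17  ]
[0.5869 0.2558 0.17  ]
```

Emit:
move_arm --moves '[[[0.7,0,0.03,0,0,0,0],[0.7,0,0.03,0,0,0,0],[0.7,0.04,0.03,-0.05,0,0,0],[0.7,0.04,0.03,-0.05,0,0,0],[0.7,0.04,0.03,-0.05,0,0,0],[0.3,0.04,0.03,-0.05,0,0,0],[0.3,0.04,0.03,-0.05,0,0,0],[0.3,0.04,0.03,-0.05,0,0,0],[0.3,0.04,0.03,-0.05,0,0,0],[0.3,0.04,0.03,-0.05,0,0,0]]]' --force 45

```text
time_s: 14.23
position: [0.5631, 0.2571, 0.1708]
tcp_rot: [-3.141, -0.0, -0.002]
ft_force: [-0.5, 1.0, -0.2]
opening: 0.473
grasp_force: 45.0
```

Emit:
move_arm --moves '[[[0.3,0,0,-0.03,0,0,0],[0.3,0,0,-0.06,0,0,0],[0.3,0,0,-0.09,0,0,0],[0.3,0,0,-0.12,0,0,0],[0.3,0,0,-0.12,0,0,0],[0.3,0,0,-0.12,0,0,0]]]'

```text
time_s: 14.73
position: [0.5634, 0.2571, 0.1671]
tcp_rot: [-3.141, -0.001, -0.001]
ft_force: [-2.7, -1.4, 8.4]
opening: 0.471
grasp_force: 45.0
```

Emit:
move_arm --moves '[[[0.3,0,0,-0.02,0,0,0],[0.3,0,0,-0.04,0,0,0],[0.3,0,0,-0.04,0,0,0],[0.3,0,0,-0.04,0,0,0]]]'

```text
time_s: 15.07
position: [0.5635, 0.2572, 0.1658]
tcp_rot: [-3.141, -0.001, -0.001]
ft_force: [-3.7, -0.3, 9.3]
opening: 0.466
grasp_force: 45.0
```

Emit:
move_arm --moves '[[[0.3,0,0,0,0,0,1],[0.3,0,0,0,0,0,2],[0.3,0,0,0,0,0,3],[0.3,0,0,0,0,0,3],[0.3,0,0,0,0,0,3]]]'

```text
time_s: 15.48
position: [0.5643, 0.2576, 0.1662]
tcp_rot: [-3.141, -0.003, 0.261]
ft_force: [-0.2, 0.6, 9.0]
opening: 0.468
grasp_force: 45.0
```

Emit:
move_arm --moves '[[[0.3,0,0,0,0,0,1],[0.3,0,0,0,0,0,2],[0.3,0,0,0,0,0,3],[0.3,0,0,0,0,0,4],[0.3,0,0,0,0,0,5],[0.3,0,0,0,0,0,6],[0.3,0,0,0,0,0,7],[0.3,0,0,0,0,0,8],[0.3,0,0,0,0,0,8],[0.3,0,0,0,0,0,8]]]'

```text
time_s: 16.32
position: [0.5645, 0.2578, 0.1663]
tcp_rot: [3.14, -0.004, 0.959]
ft_force: [-0.2, 0.3, 9.8]
opening: 0.474
grasp_force: 45.0
```

Emit:
move_arm --moves '[[[0.3,0,0,0,0,0,1],[0.3,0,0,0,0,0,2],[0.3,0,0,0,0,0,3],[0.3,0,0,0,0,0,4],[0.3,0,0,0,0,0,4],[0.3,0,0,0,0,0,4]]]'

```text
time_s: 16.82
position: [0.5645, 0.2578, 0.1663]
tcp_rot: [3.139, -0.003, 1.308]
ft_force: [-0.3, 0.7, 9.2]
opening: 0.471
grasp_force: 45.0
```

```bash
python3 look.py w11
python3 - <<'E'
from h import *
s=manip.sense();print(s["ft_force"],s["ft_torque"])
for n in("w10","w11"):
    m=np.load(n+".npy",allow_pickle=True).item();I=cv2.imread(f"pics/{n}.png").astype(int)
    k=((I[:,:,1]>150)&(I[:,:,2]>170)&(I[:,:,0]<110));k[:225]=0;k[259:]=0;k[:,:215]=0;k[:,300:]=0
    yy,xx=np.nonzero(k);(vx,vy,x0,y0)=cv2.fitLine(np.c_[xx,yy].astype(np.float32),2,0,.01,.01).ravel()
    a,b=onz(m,(x0,y0),.17),onz(m,(x0+10*vx,y0+10*vy),.17);print(n,len(xx),np.arctan2(*(b-a)[1::-1])%np.pi)
E
```

```text
tcp [0.5645 0.2578 0.1663] [ 3.139e+00 -3.000e-03  1.308e+00] q [ 0.74  0.33 -0.22  0.   -1.02  2.14]
[-0.71387527  0.52195475  8.50562021] [0.13665531 0.04004864 0.05527979]
w10 347 1.3492738755550764
w11 337 2.6335517140822287
```

Stripe turned by 1.28 rad with the tool, so there was no slip. Lifting straight up.

Emit:
move_arm --moves '[[[0.3,0,0,0.1,0,0,0],[0.3,0,0,0.2,0,0,0],[0.3,0,0,0.4,0,0,0],[0.3,0,0,0.7,0,0,0],[0.3,0,0,1.0,0,0,0],[0.3,0,0,1.4,0,0,0],[0.3,0,0,1.9,0,0,0],[0.3,0,0,2.3,0,0,0],[0.3,0,0,2.6,0,0,0],[0.3,0,0,2.6,0,0,0]]]'

```text
time_s: 17.7
position: [0.5639, 0.2574, 0.2713]
tcp_rot: [3.139, -0.003, 1.307]
ft_force: [-0.1, -0.3, -0.8]
opening: 0.473
grasp_force: 45.0
```

Emit:
move_arm --moves '[[[0.3,0,0,0,0,0,0],[0.3,0,0,0,0,0,0],[0.3,0,0,0,0,0,0],[0.3,0,0,0,0,0,0],[0.3,0,0,0,0,0,0],[0.3,0,0,0,0,0,0]]]'

```text
time_s: 18.2
position: [0.563, 0.257, 0.2678]
tcp_rot: [-3.141, 0.001, 1.307]
ft_force: [0.9, 0.2, -0.8]
opening: 0.465
grasp_force: 45.0
```

Run:
```python
from h import *
T=manip.snapshot("scene");cv2.imwrite("pics/end.png",cv2.resize(T[130:300,180:400],None,fx=3,fy=3))
mt=manip.camera_model("top");ct,g,_=blob(manip.snapshot("top"),(272,202));print(g,rect(mt,ct,.072))
```

```text
[272.05858586 201.56969697] (array([ 0.53440735, -0.05568815]), array([71.83638763, 54.36819077]), np.float64(-0.023452062875346513))
```

View pics/end.png

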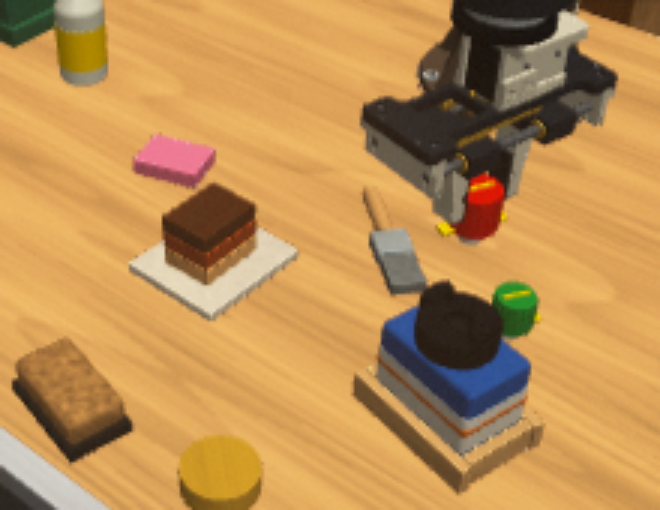

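The scene view shows a square three-block pile at crop (210,230). The red cap is gripped upright above the open neck at (480,210), and nothing else has moved.

```bash
python3 -c "
from workcell import manip;print(manip.close_job())"
```

```text
the job is handed in; nothing more can be done
None
```

The job is handed in, though no verdict came back: the three blocks are piled squarely on the drip board and let go (upper ones about 4 mm or less off the pale one), and the red cap was pressed, turned about 1.3 rad and is held still and upright about 10 cm above the neck, at 18 s of the 72 s allowed.

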